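# Reverse the ratchet and nip up the strap clamp on a guard plate

### The job

The black guard plate lies slack under the strap clamp of the jig, and the ratchet left on the clamp bolt is still set to undo. Flip the reversing lever on the ratchet's head over to the tightening side first, then work the handle back and forth between the two uprights until the bolt comes up firm and the strap grips the plate (clockwise from above tightens); stop there, without forcing it. Leave the ratchet on the bolt with its lever on the tightening side, let go, and do not shift the plate or the things lying about.

Things in the scene. Friction and masses are not known exactly. Their poses are not given: they have to be found in the camera images.
- jig: Fixed clamping jig: dark steel plate 300 x 260 x 16 mm with a hole grid, two blue square-tube uprights (25 mm, 140 mm high), a strap clamp, and a ratchet with socket on the clamp bolt. Origin: on the upright bolt axis at bench level. x: along the strap from heel to nose and guard plate; y left; z up. The uprights stand 91 to 118 mm from the bolt axis, either side of the ratchet's handle.
- ratchet (a joint): Angle of the handle about the upright bolt axis, rad, anticlockwise from above positive. 0 is the middle of its swing, where the handle points 135 deg anticlockwise from the jig's x axis. At +-0.65 its shank meets an upright. Light drag (0.25 N m). 16 teeth, 22.5 deg apart: it drives the bolt the way the lever selects and clicks freely back the other way.
- ratchet_head (a point): Centre of the ratchet's round steel head, on the bolt axis, 119 mm above the bench (up to 1 mm more while slack); head 60 mm across, 26 mm thick. x out along the handle, z up. It stays on the bolt. The bolt needs 0.4 N m (3 N at the grip); after an unknown 0.25 to 0.45 turn clockwise it comes to a dead stop: tight. Feel for it: 12 to 20 N at the grip with the handle clear of both uprights.
- handle_grip (a point): Middle of the ratchet's black handle grip, on its centre line, 165 mm out from the bolt axis and 119 mm above the bench. Grip: round bar, diameter 24 mm, from 115 to 221 mm out; the steel shank between it and the head is 17 mm wide and 13 mm thick. x axis: outward along the handle; z up. Below the grip it is free down to the jig's plate (16 mm).
- lever_tab (a point): Thumb tab of the reversing lever, a dark steel fin on top of the ratchet's head, 24 x 8 x 12 mm, pointing out along the handle. Point: middle height (139.5 mm above the bench, head's top 132), 20 mm from the lever's upright pivot, which lies 40 mm from the bolt axis towards the handle. x along the tab. It snaps over its middle: about 2 N sideways at the tab, then it flips by itself.
- pawl_lever (a joint): Angle of the reversing lever to the handle's line, rad, anticlockwise from above positive. +0.12 to +0.34: the ratchet drives anticlockwise, undoing. -0.12 to -0.34: it drives clockwise, tightening. Tightening is thus the tab leaning to the right for one looking from the head out along the handle; the tab travels some 13 mm. It may rest short of +-0.34, riding on a tooth, until the handle moves.
- strap_nose (a point): Underside of the nose of the steel strap (128 x 38 x 14 mm), 57 mm from the bolt axis along the jig's x. It starts 0.5 to 1.3 mm above the guard plate and comes down on it as the bolt is tightened (4 mm a turn).
- strap: The strap of the clamp, steel bar 128 x 38 x 14 mm; origin at its heel pivot, 55 mm behind the bolt axis, on its underside, 50 mm above the bench; x towards the nose.
- guard: Loose black pressed-steel guard plate, 125 x 190 mm, 4 mm thick, 0.7 kg, with a 26 mm high upturned flange on its far edge; it lies on two rest rails with its near edge under the strap nose. Origin: centre of its underside, about 100 mm from the bolt axis along the jig's x, 46 mm above the bench.
- hammer: Bystander: hammer, 260 mm, lying on the bench. Leave alone.
- spanner: Bystander: steel spanner, 180 mm. Leave alone.
- sanding_block: Bystander: sanding block 120 x 66 x 56 mm. Leave alone.
- dolly: Bystander: panel beater's steel dolly block 90 x 60 x 30 mm. Leave alone.
- spare_socket: Bystander: spare steel socket, diameter 28 mm, 36 mm tall, standing on the jig's plate. Leave alone.
- spare_bolt: Bystander: spare bolt standing on its hexagon head on the jig's plate, 52 mm tall. Leave alone.
Mind the look-alikes: they are no part of the job. Of the things like the guard, leave any that is turquoise; of the rest the larger one is meant.

How it is judged:
On the way, in this order (a step that is already met when the one before it is completed fails the run):
1. the reversing lever is thrown to the tightening side while the clamp is still slack (value of joint pawl_lever below -0.1 rad and contact force between strap and guard below 1 N), for 0.1 s.
2. the strap comes down on the guard plate and grips it (contact force between strap and guard above 50 N), for 0.1 s.
At the end, for the whole second after the job is handed in: The strap presses the guard plate with more than 50 N (the bolt within about 0.25 rad of its dead stop), the lever is on the tightening side (below -0.10 rad), the guard plate is at rest within 12 mm of where it lay, and the robot has let go (contact force between strap and guard above 50 N and value of joint pawl_lever below -0.1 rad and linear speed of guard below 0.01 m/s and distance of guard from where it was at the start of the episode below 0.012 m and contact force between the fingers and anything else below 0.5 N); the robot touches nothing.
It fails at once if a bystander is knocked more than 30 mm from its place (distance of any of hammer, spanner, sanding_block, dolly, spare_socket, spare_bolt from where it was at the start of the episode above 0.03 m).
It fails at once if the guard plate is shoved more than 15 mm (distance of guard from where it was at the start of the episode above 0.015 m).
It fails at once if the tight ratchet or anything of the jig is forced with over 60 N (contact force between the fingers and jig above 60 N).
It also fails if it takes over 72 s, if anything falls off the work surface, if the arm or the gripper's body presses on something with over 40 N, if the wrist force passes 120 N, or if a joint passes its speed limit or range.

### The arm

A 7-joint arm with a two-finger parallel gripper is mounted at the origin on the work surface. World frame = base frame: x ahead of the robot, y to its left, z up, the work surface at z = 0. Lengths are in m, angles in rad, forces in N, time in s.
With the tool pointing down it reaches from about 0.425 to 0.925 m from the base axis. Payload 6.8 kg.
Tool frame: the origin (TCP) lies at the very end of the fingers, on their centre line; the grasp point (between the pads) lies 19 mm behind it; z points along the fingers, x is the direction in which the jaws open and shut, and the axes are right-handed (so a half turn about z gives the same grasp; the last joint's range is limited). The gripper opens to 85 mm and grips with 20 to 120 N. Pads are 22 mm wide; open, the fingers measure 114 mm over their backs; the gripper's body (76 mm by 85 mm) begins 54 mm behind the grasp point. The pads swing forward as they close: fully open they stand 13 mm farther back than shut.
Start: joints at [-1.37, 0.477, 0.022, 1.555, -0.011, 1.109, -0.083], TCP at [0.205, 0.643, 0.231] pointing down, gripper open.
Joint ranges: [-2.96, 2.96], [-0.34, 2.1], [-1.41, 1.46], [0.24, 2.44], [-1.37, 4.51], [0.17, 1.92], [-2.96, 2.96]. Speed limits (rad/s): [2.39, 2.39, 3.14, 3.14, 3.14, 3.14, 3.14].

### API

Orientations are given as a unit quaternion [w, x, y, z].
In Python, from station import get_obs, read_camera, calibration, hand_in, recognise, outline_of, place_of gives the robot as it stands.
- The arm moves only by the tool move_arm, never from a script. Its argument "steps" is a list of rows, each an object with "fingers": the finger opening in mm, from 0 to 85.4; "translation": the shift along the world's x, y, z in mm, a list of three; "turn": the turn about the world's z in rad. In form: [{"fingers": fingers, "translation": [dx, dy, dz], "turn": turn}, ...]. A call has 1 to 10 rows; each row shifts and turns the commanded pose from where the row before left it; what a row does not reach is not made up. A row lasts 1/8 s, in which the tool goes at most 62.5 mm and 10.7 degrees, less where a joint would pass 70% of its speed; a pose out of reach is approached as far as the arm can. A call with a gripper value outside its range is refused whole. The fingers move at their own pace and stop on an object; "newtons" is the grip in N (left out, the last holds). Time passes only in rows, so rows that do not move let the fingers close. It gives the time, the measured TCP pose, the force and the opening at its end, in the units of the state.
- get_obs(): the state, without advancing time (a new reading comes with each control period).
- read_camera(name): name is "side" or "top" or "wrist"; returns the picture (480x640x3 uint8, blue, green, red); there is no depth.
- calibration(name): a dict with "camera_matrix" (3x3 intrinsics, pixels), "k1" (the pictures are not rectified: a ray, as slopes to the right and down, at radius r is drawn at 1 + k1 r^2 times it, then the intrinsics apply), "rvec" (rotation vector, rad) and "tvec" (3), from world to camera coordinates, as OpenCV has them. Camera axes: x right, y down, z forward; pixel columns grow to the right and rows downward; lengths in m; the calibration is good to about 2 mm. A picture is of the moment at which its call begins: read the wrist's pose just before it. calibration takes no time and is no camera call; for the wrist camera it gives the pose at the moment of the call.
- hand_in(): hands the job in, once; it reports no verdict.
Trained networks look in the newest picture that a camera, given by its name, has taken for a name from the list of things; names that differ only in an ending like _2 or _b are one class to them, and where a whole thing is asked for, a point or a joint stands for the part that bears it (a point fixed in the world has none). Each returns a list of dicts, best first, with "conf" (0 to 1); they miss things now and then, are a little off and sometimes report something else, mostly with a low value. They report only what shows in the picture. A call takes as long as a camera call. They do not tell look-alikes from the thing itself.
- recognise(camera, name): "xy" ([column, row] in pixels, amid what is visible of it).
- outline_of(camera, name): "mask" (480x640 bool, what is visible of it) and "xy" ([column, row] in pixels, amid what is visible of it).
- place_of(camera, name): "xy" ([column, row] in pixels: a listed point, or the origin of a listed thing).
The state is a dict: "t": time; "q": joint angles; "joint_vel": joint speeds; "joint_torque": joint torques, N m; "eef_pos": TCP position; "tool_rot": TCP orientation; "contact_force": force on the tool from outside, world axes, zero at the start; "torque": the same for the moment, N m; "gripper_width": opening from 0.0 (shut) to 1.0 (fully open).
Only numpy, scipy, OpenCV 4.12 (cv2) and the standard library are available. Lean on these libraries where they do the work, as an engineer would, in place of code of your own. Each camera call takes 0.05 s, during which the arm holds its last target.

## Working session

There is one attempt and no reset: what is moved stays moved. The work goes in short steps, Python scripts to look and compute and a tool call to move; the robot and the scene stay as the last step left them, time stands still between calls to the robot, and variables do not carry over. Pictures are saved under pics/ and viewed, and the job is handed in when it is done.

Besides the shell and the picture viewer there is one more tool, called after "Request:" as name(argument=value, ...), one argument or row to a line, values as JSON. move_arm: Moves the arm, as the interface text tells. Its arguments: {"type":"object","properties":{"steps":{"type":"array"},"newtons":{"type":"number"}},"required":["steps"]}

```bash
ls; mkdir -p pics; cat > h.py <<'E'
import numpy as np, cv2
from station import *
def look(cam,fn):
    im=read_camera(cam); cv2.imwrite('pics/'+fn,im); return im
def ray(cam,xy,c=None):
    c=c or calibration(cam); K=np.array(c['camera_matrix']); k1=c['k1']
    d=np.array([(xy[0]-K[0,2])/K[0,0],(xy[1]-K[1,2])/K[1,1]]); u=d.copy()
    for _ in range(30): u=d/(1+k1*(u@u))
    R=cv2.Rodrigues(np.array(c['rvec'],float))[0]; t=np.array(c['tvec'],float).ravel()
    return -R.T@t, R.T@np.array([u[0],u[1],1.])
def atz(cam,xy,z,c=None):
    o,d=ray(cam,xy,c); return o+d*(z-o[2])/d[2]
def proj(cam,P,c=None):
    c=c or calibration(cam); K=np.array(c['camera_matrix'])
    R=cv2.Rodrigues(np.array(c['rvec'],float))[0]; p=R@np.array(P)+np.array(c['tvec'],float).ravel()
    u=p[:2]/p[2]; u=u*(1+c['k1']*(u@u)); return K[:2,:2]@u+K[:2,2]
E
python3 - <<'E'
from h import *
print(get_obs())
for c in ['side','top','wrist']:
    look(c,c+'0.png')
    for n in ['ratchet_head','handle_grip','lever_tab','strap_nose','guard','jig','strap']:
        r=place_of(c,n)
        print(c,n,[(np.round(x['xy'],1).tolist(),round(x['conf'],2)) for x in r[:3]])
E
```

```text
pics
{'t': 0.0, 'q': array([-1.37010769,  0.47782271,  0.02236186,  1.55646043, -0.01150215,
        1.10929904, -0.0831103 ]), 'joint_vel': array([-0.00130669,  0.0011871 , -0.00079361, -0.00063118, -0.00049366,
       -0.00097754,  0.00084841]), 'joint_torque': array([ 5.99228915e-04, -5.96460056e+01,  1.60813842e+00, -2.81198716e+01,
        1.25054520e-02,  9.18241072e-03, -7.56527982e-06]), 'eef_pos': array([0.20498133, 0.64249557, 0.2303072 ]), 'tool_rot': array([ 6.06811865e-04,  8.07438119e-01,  5.89951539e-01, -7.05427992e-04]), 'contact_force': array([-0.68986853,  0.41439273, -0.73880973]), 'torque': array([-0.06098472,  0.02114259, -0.01728834]), 'gripper_width': 1.0042074322507248}
side ratchet_head [([370.7, 239.1], 0.76)]
side handle_grip [([314.3, 215.5], 0.71)]
side lever_tab [([348.7, 224.9], 0.67), ([388.7, 257.5], 0.55)]
side strap_nose [([388.0, 257.4], 0.66)]
side guard [([401.1, 250.8], 0.92), ([247.6, 400.7], 0.77), ([455.1, 377.9], 0.43)]
side jig [([367.2, 278.6], 0.81)]
side strap [([347.5, 270.6], 0.97)]
top ratchet_head [([355.8, 185.9], 0.58)]
top handle_grip [([288.0, 212.7], 0.56), ([380.5, 230.3], 0.26)]
top lever_tab [([332.2, 196.1], 0.45)]
top strap_nose [([353.2, 169.1], 0.89)]
top guard [([442.9, 353.3], 0.97), ([252.0, 142.9], 0.76), ([349.6, 155.8], 0.64)]
top jig [([351.4, 197.4], 0.77)]
top strap [([356.8, 217.6], 0.72), ([481.3, 250.4], 0.55), ([355.8, 168.8], 0.29)]
wrist ratchet_head []
wrist handle_grip []
wrist lever_tab []
wrist strap_nose []
wrist guard []
wrist jig []
wrist strap []
```

View pics/side0.png

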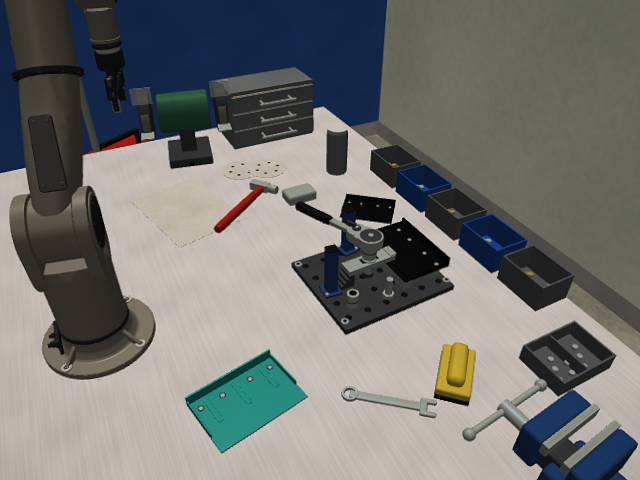

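View pics/top0.png

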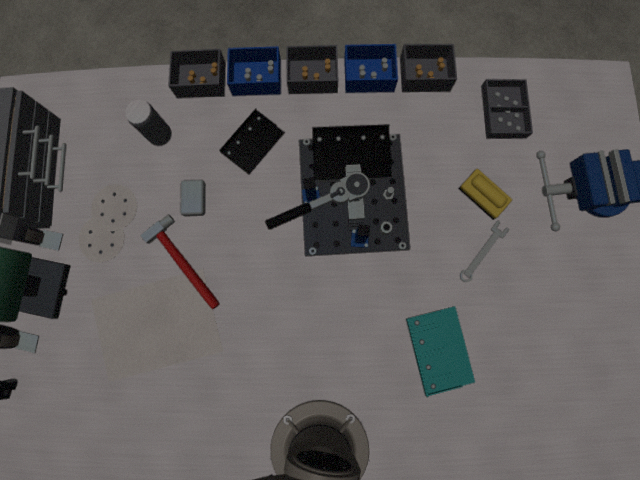

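```bash
python3 - <<'E'
from h import *
for c in ['top','side']:
    o,_=ray(c,[320,240]); print(c,o.round(3))
S={'head':([370.7,239.1],[355.8,185.9],.119),'grip':([314.3,215.5],[288,212.7],.119),'tab':([348.7,224.9],[332.2,196.1],.1395),'nose':([388,257.4],[353.2,169.1],.051)}
for n,(s,t,z) in S.items():
    o1,d1=ray('side',s);o2,d2=ray('top',t)
    A=np.stack([d1,-d2],1); k=np.linalg.lstsq(A,o2-o1,rcond=None)[0]
    p,q=o1+k[0]*d1,o2+k[1]*d2
    print(n,((p+q)/2).round(4),np.linalg.norm(p-q).round(4),'side@z',atz('side',s,z).round(4),'top@z',atz('top',t,z).round(4))
print(get_obs()['t'])
E
```

```text
top [ 0.335 -0.024  1.127]
side [ 0.078 -0.887  0.824]
head [ 0.6099 -0.0976  0.1182] 0.0003 side@z [ 0.6092 -0.0985  0.119 ] top@z [ 0.6098 -0.0976  0.119 ]
grip [0.5492 0.0595 0.1068] 0.0091 side@z [0.5366 0.0439 0.119 ] top@z [0.551  0.0571 0.119 ]
tab [ 0.5833 -0.0429  0.1317] 0.0014 side@z [ 0.5768 -0.0524  0.1395] top@z [ 0.582  -0.043   0.1395]
nose [ 0.6691 -0.0966  0.0442] 0.008 side@z [ 0.6595 -0.1033  0.051 ] top@z [ 0.6709 -0.0976  0.051 ]
1.2
```

The top view shows the head at (356,186), the handle running to (275,222), and the uprights at (310,190) and (360,235). The handle lies near the +y upright. The heights and radii of these points are consistent. Next I move in for a close look with the wrist camera.

```bash
python3 - <<'E'
from h import *
from scipy.spatial.transform import Rotation as Ro
o=get_obs(); w,x,y,z=o['tool_rot']; R=Ro.from_quat([x,y,z,w]).as_matrix()
c,d=ray('wrist',[320,240]); print('cam in tool',(R.T@(c-o['eef_pos'])).round(3),(R.T@d).round(3)); print(calibration('wrist')['camera_matrix'])
im=cv2.imread('pics/top0.png')[110:270,250:420]; cv2.imwrite('pics/topz.png',cv2.resize(im,None,fx=3.5,fy=3.5,interpolation=2))
E
```

```text
cam in tool [ 0.001 -0.072 -0.143] [0.006 0.276 0.961]
[[364.83936549   0.         318.08075145]
 [  0.         364.83936549 242.5796157 ]
 [  0.           0.           1.        ]]
```

View pics/topz.png

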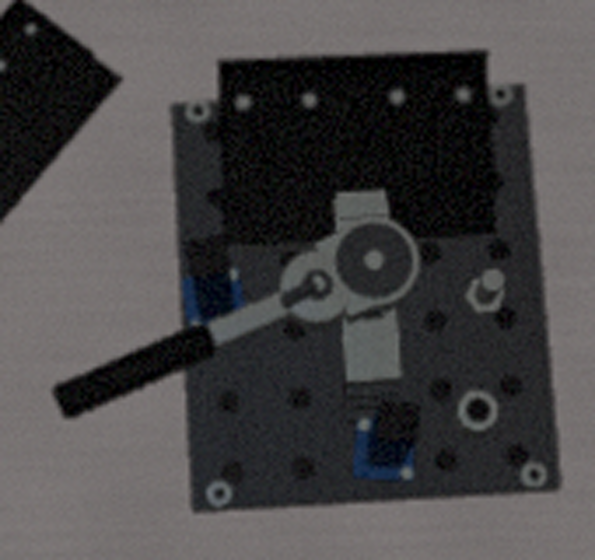

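Request:
move_arm(
  steps=[
    {"fingers": 30,"translation": [30,-55,5],"turn": 0},
    {"fingers": 30,"translation": [30,-55,5],"turn": -0.1},
    {"fingers": 30,"translation": [30,-55,5],"turn": -0.15},
    {"fingers": 30,"translation": [30,-55,5],"turn": -0.15},
    {"fingers": 30,"translation": [30,-55,5],"turn": -0.15},
    {"fingers": 30,"translation": [30,-55,5],"turn": -0.15},
    {"fingers": 30,"translation": [30,-55,5],"turn": -0.15},
    {"fingers": 30,"translation": [30,-55,5],"turn": -0.04},
    {"fingers": 30,"translation": [30,-55,5],"turn": 0},
    {"fingers": 30,"translation": [20,-55,5],"turn": 0},
  ],
)

```text
t: 2.45
eef_pos: [0.4947, 0.0939, 0.2817]
tool_rot: [-0.0, 0.983, 0.185, 0.001]
contact_force: [0.0, 0.8, 0.3]
gripper_width: 0.351
```

```bash
python3 - <<'E'
from h import *
im=look('wrist','w1.png'); c=calibration('wrist')
for n,z in [('ratchet_head',.119),('handle_grip',.119),('lever_tab',.1395)]:
    r=place_of('wrist',n)
    print(n,[(np.round(x['xy'],1).tolist(),round(x['conf'],2),atz('wrist',x['xy'],z,c).round(4).tolist()) for x in r[:3]])
E
```

```text
ratchet_head []
handle_grip [([353.1, 283.7], 0.65, [0.5478, 0.0431, 0.119])]
lever_tab [([354.5, 394.3], 0.91, [0.5865, -0.0527, 0.1395]), ([350.0, 283.0], 0.41, [0.54, 0.0502, 0.1395])]
```

View pics/w1.png

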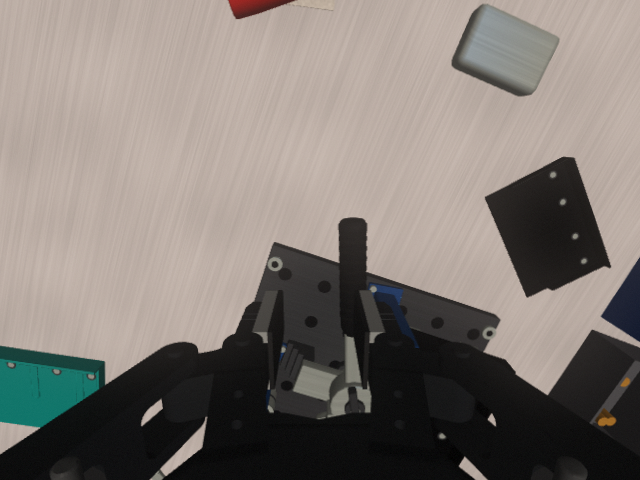

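```bash
python3 - <<'E'
from h import *
im=cv2.imread('pics/w1.png')[200:440,240:460]; cv2.imwrite('pics/w1z.png',cv2.resize(im,None,fx=2.5,fy=2.5,interpolation=2))
im=cv2.imread('pics/top0.png')[165:235,260:380]; cv2.imwrite('pics/topz2.png',cv2.resize(im,None,fx=6,fy=6,interpolation=2))
E
```

```text
(no output)
```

View pics/w1z.png

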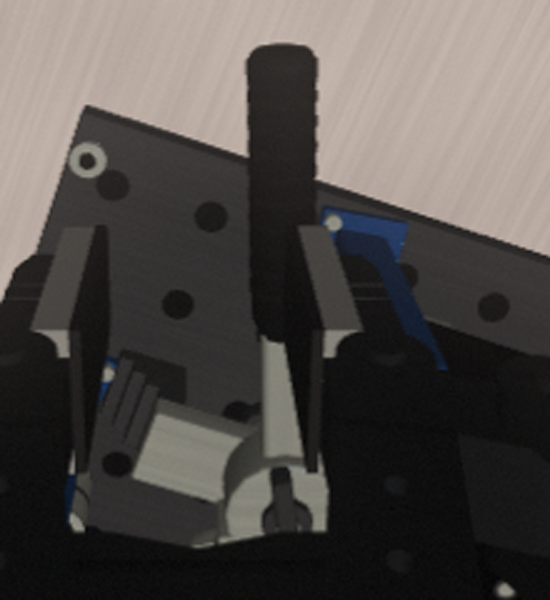

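View pics/topz2.png

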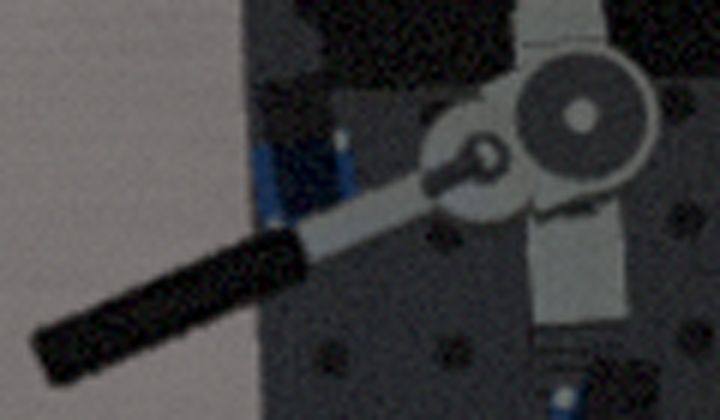

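```bash
python3 - <<'E'
from h import *
P={}
for n,p,z in [('bolt',(357,184.2),.134),('piv',(341.3,191.2),.143),('tip',(331.7,196.3),.1455),('gend',(269.2,224.7),.122),('gst',(308.3,206.7),.122),('upA',(308,188),.14),('upB',(362,230),.14)]:
    P[n]=atz('top',p,z)[:2]; print(n,P[n].round(4), np.linalg.norm(P[n]-P['bolt']).round(4))
a=lambda u,v:np.degrees(np.arctan2(*(P[v]-P[u])[::-1])).round(1)
print('handle',a('bolt','gend'),a('gst','gend'),'boltpiv',a('bolt','piv'),'tab',a('piv','tip'),'ups',a('bolt','upA'),a('bolt','upB'))
c=calibration('wrist')
f=lambda x,y:[240+x/2.5,200+y/2.5]
for n,p,z in [('gend',(283,50),.122),('gst',(272,330),.122),('tabtip',(280,470),.1455),('piv',(288,518),.143)]:
    print('w',n,atz('wrist',f(*p),z,c).round(4))
E
```

```text
bolt [ 0.6096 -0.0994] 0.0
piv [ 0.5919 -0.0633] 0.0401
tip [ 0.5801 -0.0418] 0.0647
gend [0.524  0.0993] 0.2163
gst [0.5631 0.011 ] 0.1198
upA [0.6017 0.0104] 0.11
upB [ 0.5042 -0.1064] 0.1057
handle 113.3 113.9 boltpiv 116.2 tab 118.6 ups 94.1 -176.2
w gend [0.5211 0.1091 0.122 ]
w gst [0.5585 0.0092 0.122 ]
w tabtip [ 0.576  -0.0306  0.1455]
w piv [ 0.588  -0.0509  0.143 ]
```

Request:
move_arm(
  steps=[
    {"fingers": 26,"translation": [30,-47,-20],"turn": 0.03},
    {"fingers": 26,"translation": [30,-47,-30],"turn": 0},
    {"fingers": 26,"translation": [29,-47,-40],"turn": 0},
    {"fingers": 26,"translation": [0,0,-17],"turn": 0},
    {"fingers": 26,"translation": [0,0,0],"turn": 0},
  ],
)

```text
t: 3.28
eef_pos: [0.5787, -0.0384, 0.1761]
tool_rot: [-0.001, 0.98, 0.201, -0.002]
contact_force: [-0.0, 0.3, 1.2]
gripper_width: 0.308
```

```bash
python3 - <<'E'
from h import *
im=look('wrist','w2.png'); s=look('side','s2.png'); t=look('top','t2.png')
cv2.imwrite('pics/w2z.png',cv2.resize(im[260:480,200:440],None,fx=2.5,fy=2.5,interpolation=2))
cv2.imwrite('pics/s2z.png',cv2.resize(s[160:320,280:460],None,fx=3.5,fy=3.5,interpolation=2))
E
```

```text
(no output)
```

View pics/w2z.png

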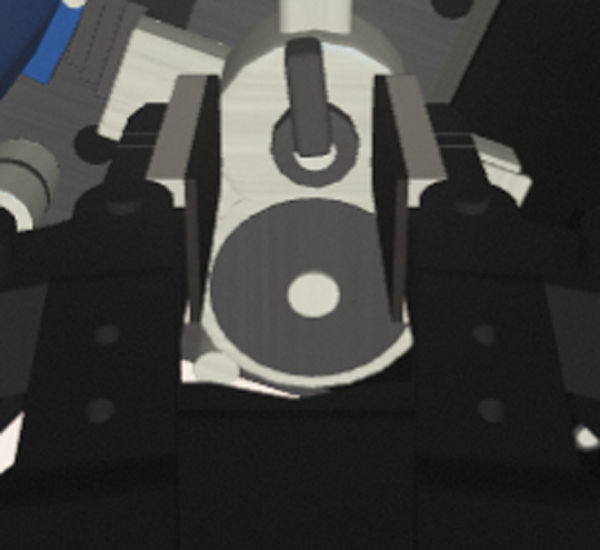

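View pics/s2z.png

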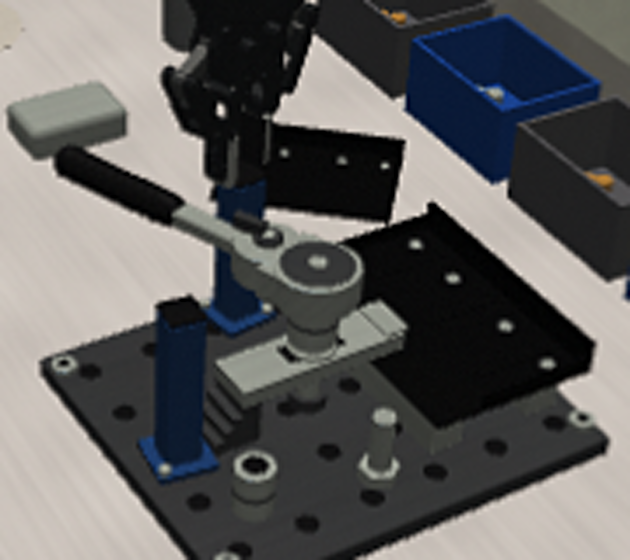

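```bash
python3 - <<'E'
from h import *
o=get_obs(); print(o['eef_pos'].round(4),o['tool_rot'].round(3))
c=calibration('wrist'); f=lambda x,y:[200+x/2.5,260+y/2.5]
Q={}
for n,p,z in [('bolt',(313,295),.134),('piv',(315,145),.136),('tabend',(303,42),.1455),('tabbase',(312,155),.1455)]:
    Q[n]=atz('wrist',f(*p),z,c)[:2]; print(n,Q[n].round(4))
a=lambda u,v:np.degrees(np.arctan2(*(Q[v]-Q[u])[::-1])).round(1)
print(a('bolt','piv'),a('tabbase','tabend'),np.linalg.norm(Q['piv']-Q['bolt']),np.linalg.norm(Q['tabend']-Q['bolt']))
E
```

```text
[ 0.5802 -0.0384  0.1787] [-0.     0.98   0.201  0.001]
bolt [ 0.6115 -0.0988]
piv [ 0.5954 -0.0608]
tabend [ 0.5814 -0.0355]
tabbase [ 0.5935 -0.0587]
113.0 117.6 0.041291591238299875 0.07005956150855133
```

Request:
move_arm(
  steps=[
    {"fingers": 26,"translation": [5,-9,-10],"turn": 0},
    {"fingers": 26,"translation": [0,0,-15],"turn": 0},
    {"fingers": 26,"translation": [0,0,-15],"turn": 0},
    {"fingers": 26,"translation": [0,0,-3],"turn": 0},
    {"fingers": 26,"translation": [0,0,0],"turn": 0},
  ],
)

```text
t: 4.05
eef_pos: [0.5846, -0.0496, 0.1344]
tool_rot: [-0.0, 0.98, 0.2, -0.0]
contact_force: [0.8, 0.3, -0.4]
gripper_width: 0.304
```

```bash
python3 - <<'E'
from h import *
o=get_obs(); print(o['eef_pos'].round(4),o['contact_force'].round(2))
im=look('wrist','w3.png'); s=look('side','s3.png')
a=cv2.resize(im[220:480,200:440],None,fx=1.6,fy=1.6,interpolation=2)
b=cv2.resize(s[180:284,310:410],(400,416),interpolation=2)
cv2.imwrite('pics/m3.png',np.hstack([a,b]))
E
```

```text
[ 0.5846 -0.0496  0.1344] [ 0.76  0.26 -0.41]
```

View pics/m3.png

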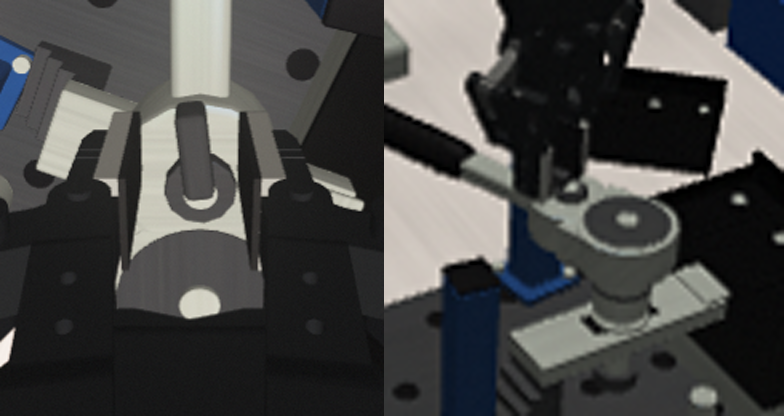

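Request:
move_arm(
  steps=[
    {"fingers": 26,"translation": [5.5,2.3,0],"turn": 0},
    {"fingers": 26,"translation": [4.6,2.0,0],"turn": 0},
    {"fingers": 26,"translation": [2.8,1.2,0],"turn": 0},
    {"fingers": 26,"translation": [2.8,1.2,0],"turn": 0},
    {"fingers": 26,"translation": [1.8,0.8,0],"turn": 0},
    {"fingers": 26,"translation": [0,0,0],"turn": 0},
  ],
)

```text
t: 4.9
eef_pos: [0.6008, -0.0403, 0.1344]
tool_rot: [-0.002, 0.98, 0.2, -0.002]
contact_force: [-6.7, 3.3, 2.9]
gripper_width: 0.301
```

```bash
python3 - <<'E'
from h import *
o=get_obs(); print(o['eef_pos'].round(4),o['contact_force'].round(2))
im=look('wrist','w4.png')
cv2.imwrite('pics/w4z.png',cv2.resize(im[180:480,180:460],None,fx=1.8,fy=1.8,interpolation=2))
E
```

```text
[ 0.6008 -0.0403  0.1344] [-6.73  3.34  2.92]
```

View pics/w4z.png

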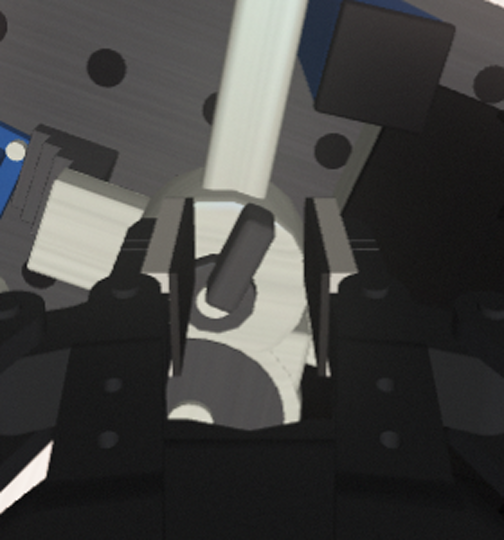

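The tab now leans right of the handle line, so the lever has flipped. I back off and lift.

Request:
move_arm(
  steps=[
    {"fingers": 26,"translation": [-5,-2,0],"turn": 0},
    {"fingers": 26,"translation": [0,0,20],"turn": 0},
    {"fingers": 36,"translation": [0,0,30],"turn": 0},
    {"fingers": 46,"translation": [-15,35,20],"turn": 0},
    {"fingers": 46,"translation": [-15,35,0],"turn": 0},
    {"fingers": 46,"translation": [0,0,0],"turn": 0},
  ],
)

```text
t: 5.7
eef_pos: [0.5671, 0.0292, 0.2051]
tool_rot: [-0.001, 0.979, 0.202, 0.001]
contact_force: [0.9, -0.1, -0.2]
gripper_width: 0.542
```

```bash
python3 - <<'E'
from h import *
o=get_obs(); print(o['t'],o['eef_pos'].round(4),o['contact_force'].round(2),o['gripper_width'])
c=calibration('wrist')
im=look('wrist','w5.png')
for n,z in [('ratchet_head',.119),('handle_grip',.119),('lever_tab',.1395)]:
    r=place_of('wrist',n)
    print(n,[(np.round(x['xy'],1).tolist(),round(x['conf'],2),atz('wrist',x['xy'],z,c).round(4).tolist()) for x in r[:3]])
E
```

```text
5.7 [0.5671 0.0292 0.2051] [ 0.9  -0.08 -0.25] 0.5419090420604047
ratchet_head [([300.5, 416.0], 0.89, [0.6079, -0.0976, 0.119])]
handle_grip [([348.5, 206.6], 0.57, [0.574, 0.0638, 0.119])]
lever_tab [([326.4, 368.4], 0.58, [0.6028, -0.0379, 0.1395])]
```

View pics/w5.png

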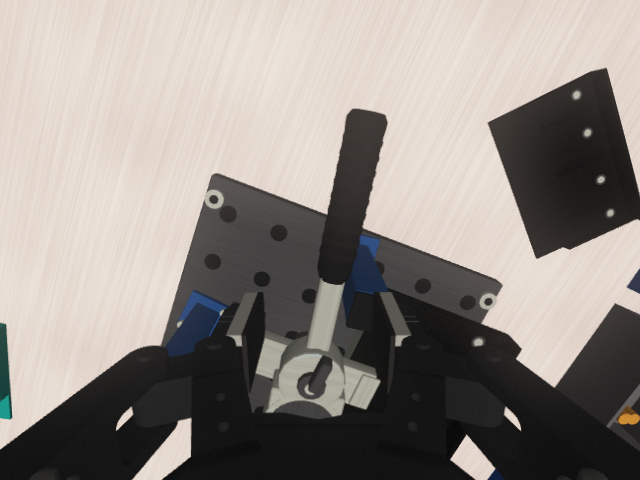

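Request:
move_arm(
  steps=[
    {"fingers": 46,"translation": [4,20,-15],"turn": -0.1},
    {"fingers": 46,"translation": [2,21,-15],"turn": -0.09},
    {"fingers": 46,"translation": [0,0,-25],"turn": 0},
    {"fingers": 46,"translation": [0,0,-25],"turn": 0},
    {"fingers": 46,"translation": [0,0,-22],"turn": 0},
    {"fingers": 34,"translation": [0,0,0],"turn": 0},
    {"fingers": 34,"translation": [0,0,0],"turn": 0},
  ],
)

```text
t: 6.78
eef_pos: [0.5741, 0.066, 0.1035]
tool_rot: [0.0, 0.994, 0.105, 0.001]
contact_force: [-0.0, 0.7, -0.2]
gripper_width: 0.397
```

```bash
cat >> h.py <<'E'
B=np.array([.610,-.098])
def pol():
    o=get_obs(); p=o['eef_pos']; d=p[:2]-B; w,x,y,z=o['tool_rot']
    phi=np.arctan2(d[1],d[0]); l=np.array([-np.sin(phi),np.cos(phi)]); F=o['contact_force']
    print('t',round(o['t'],2),'phi',np.degrees(phi).round(1),'r',np.linalg.norm(d).round(4),'z',p[2].round(4),'jaw+90',(np.degrees(2*np.arctan2(y,x))+90).round(1),'Ftan',(F[:2]@l).round(2),'Frad',(F[:2]@d/np.linalg.norm(d)).round(2),'Fz',F[2].round(2),'w',(o['gripper_width']*85.4).round(1))
    return o
def arc(p1,n,r=.172,j=None):
    o=get_obs(); p=o['eef_pos'][:2]; d=p-B; p0=np.arctan2(d[1],d[0]); w,x,y,z=o['tool_rot']; jw=2*np.arctan2(y,x)+np.pi/2
    pr=p
    for k in range(1,n+1):
        a=p0+(np.radians(p1)-p0)*k/n; q=B+r*np.array([np.cos(a),np.sin(a)])
        print(((q-pr)*1000).round(0), ((np.radians(p1)-jw)/n).round(3)); pr=q
E
python3 - <<'E'
from h import *
o=pol(); print(o['q'].round(2)); look('wrist','w6.png'); arc(170,9)
E
```

```text
Traceback (most recent call last):
  File "h.py", line 21, in pol
    print('t',round(o['t'],2),'phi',np.degrees(phi).round(1),'r',np.linalg.norm(d).round(4),'z',p[2].round(4),'jaw+90',(np.degrees(2*np.arctan2(y,x))+90).round(1),'Ftan',(F[:2]@l).round(2),'Frad',(F[:2]@d/np.linalg.norm(d)).round(2),'Fz',F[2].round(2),'w',(o['gripper_width']*85.4).round(1))
                                                                                                                                                                                                                                                                ^^^^^^^^^^^^^^^^^^^^^^^^^^^^^^^
AttributeError: 'float' object has no attribute 'round'
```

```bash
sed -i "s/(o\['gripper_width'\]\*85.4).round(1)/round(o['gripper_width']*85.4,1)/" h.py
python3 - <<'E'
from h import *
o=pol(); print(o['q'].round(2)); look('wrist','w6.png'); arc(170,9)
E
```

```text
t 6.78 phi 102.3 r 0.1679 z 0.1035 jaw+90 102.1 Ftan -0.11 Frad 0.66 Fz -0.16 w 33.9
[-0.6   0.52  0.5   1.93 -0.34  0.78  0.3 ]
[-23.  -2.] 0.132
[-21.  -9.] 0.132
[-19. -12.] 0.132
[-18. -14.] 0.132
[-16. -16.] 0.132
[-13. -18.] 0.132
[-11. -20.] 0.132
[ -8. -21.] 0.132
[ -5. -22.] 0.132
```

View pics/w6.png

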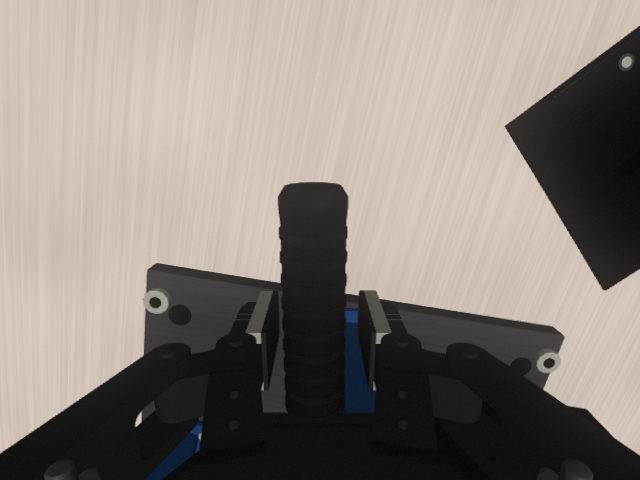

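Request:
move_arm(
  steps=[
    {"fingers": 34,"translation": [-23,-2,0],"turn": 0.132},
    {"fingers": 34,"translation": [-21,-9,0],"turn": 0.132},
    {"fingers": 34,"translation": [-19,-12,0],"turn": 0.132},
    {"fingers": 34,"translation": [-18,-14,0],"turn": 0.132},
    {"fingers": 34,"translation": [-16,-16,0],"turn": 0.132},
    {"fingers": 34,"translation": [-13,-18,0],"turn": 0.132},
    {"fingers": 34,"translation": [-11,-20,0],"turn": 0.132},
    {"fingers": 34,"translation": [-8,-21,0],"turn": 0.132},
    {"fingers": 34,"translation": [-5,-22,0],"turn": 0.132},
    {"fingers": 34,"translation": [0,0,0],"turn": 0},
  ],
)

```text
t: 8.07
eef_pos: [0.4397, -0.0687, 0.1037]
tool_rot: [0.001, 0.766, 0.642, 0.001]
contact_force: [-0.0, 0.3, 0.3]
gripper_width: 0.399
```

```bash
python3 - <<'E'
from h import *
o=pol(); print(o['q'].round(2)); look('wrist','w7.png'); t=look('top','t7.png'); arc(108,9)
a=cv2.resize(t[120:260,240:420],(720,560),interpolation=2);cv2.imwrite('pics/t7z.png',a)
E
```

```text
t 8.07 phi 170.2 r 0.1728 z 0.1037 jaw+90 169.9 Ftan -0.29 Frad 0.07 Fz 0.3 w 34.1
[-0.2   0.29  0.25  2.22 -0.12  0.64  1.53]
[ 6. 20.] -0.12
[ 7. 19.] -0.12
[ 9. 18.] -0.12
[12. 17.] -0.12
[14. 15.] -0.12
[15. 14.] -0.12
[17. 12.] -0.12
[18. 10.] -0.12
[19.  8.] -0.12
```

View pics/w7.png

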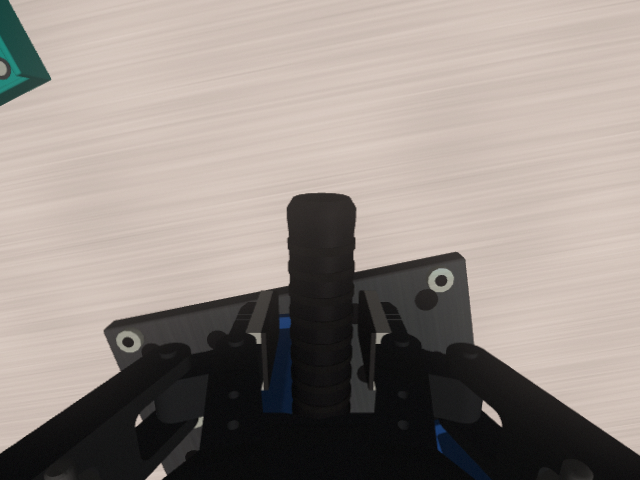

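View pics/t7z.png

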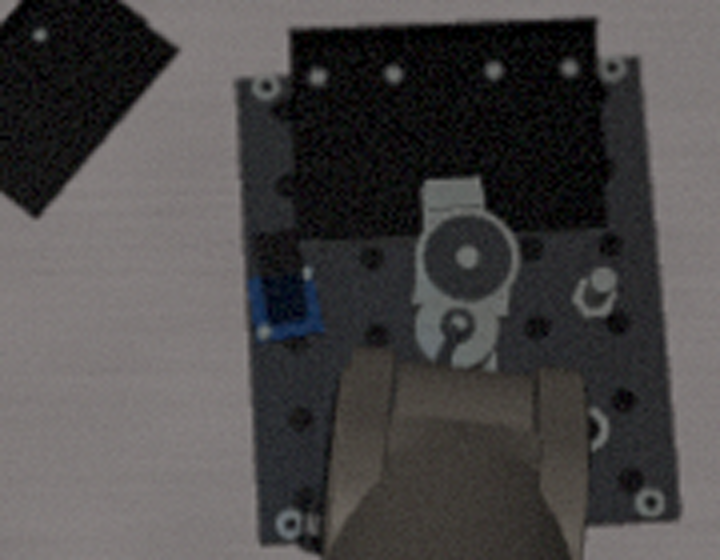

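Request:
move_arm(
  steps=[
    {"fingers": 34,"translation": [6,20,0],"turn": -0.12},
    {"fingers": 34,"translation": [7,19,0],"turn": -0.12},
    {"fingers": 34,"translation": [9,18,0],"turn": -0.12},
    {"fingers": 34,"translation": [12,17,0],"turn": -0.12},
    {"fingers": 34,"translation": [14,15,0],"turn": -0.12},
    {"fingers": 34,"translation": [15,14,0],"turn": -0.12},
  ],
)

```text
t: 8.93
eef_pos: [0.502, 0.0368, 0.1028]
tool_rot: [0.0, 0.944, 0.331, -0.001]
contact_force: [-1.5, -4.0, 0.1]
gripper_width: 0.398
```

```bash
python3 - <<'E'
from h import *
o=pol(); arc(106,4)
E
```

```text
t 8.93 phi 128.7 r 0.1727 z 0.1028 jaw+90 128.7 Ftan 3.67 Frad -2.19 Fz 0.14 w 34.0
[14.  9.] -0.099
[15.  9.] -0.099
[15.  7.] -0.099
[16.  5.] -0.099
```

Force is about 4 N tangential, so the bolt is turning. I continue the stroke.

Request:
move_arm(
  steps=[
    {"fingers": 34,"translation": [14,9,0],"turn": -0.1},
    {"fingers": 34,"translation": [15,9,0],"turn": -0.1},
    {"fingers": 34,"translation": [15,7,0],"turn": -0.1},
    {"fingers": 34,"translation": [14,4,0],"turn": -0.09},
    {"fingers": 34,"translation": [0,0,0],"turn": 0},
  ],
)

```text
t: 9.55
eef_pos: [0.5608, 0.0667, 0.1026]
tool_rot: [0.0, 0.989, 0.145, 0.0]
contact_force: [-0.6, 0.2, -0.8]
gripper_width: 0.403
```

```bash
python3 - <<'E'
from h import *
o=pol(); arc(172,9); look('top','t8.png')
t=look('side','s8.png')
a=cv2.resize(t[180:320,280:460],(720,560),interpolation=2);cv2.imwrite('pics/s8z.png',a)
E
```

```text
t 9.55 phi 106.6 r 0.1719 z 0.1026 jaw+90 106.7 Ftan 0.55 Frad 0.41 Fz -0.83 w 34.4
[-20.  -7.] 0.127
[-19. -10.] 0.127
[-18. -12.] 0.127
[-16. -15.] 0.127
[-14. -17.] 0.127
[-12. -18.] 0.127
[-10. -20.] 0.127
[ -7. -21.] 0.127
[ -4. -21.] 0.127
```

View pics/s8z.png

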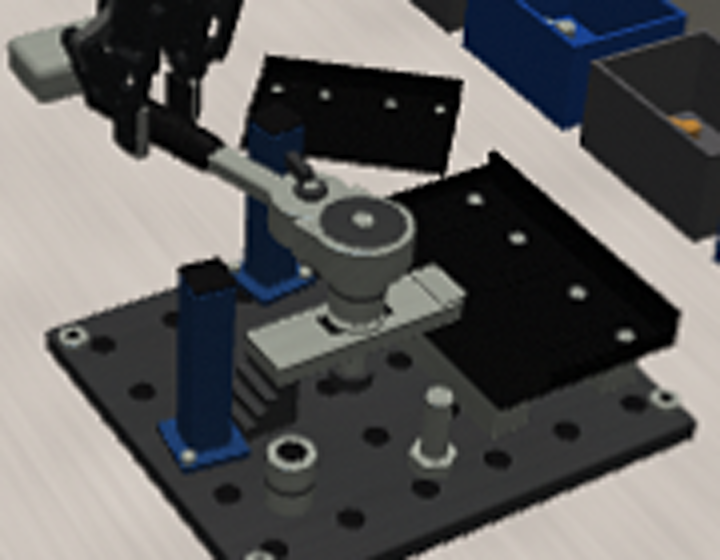

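Request:
move_arm(
  steps=[
    {"fingers": 34,"translation": [-20,-7,0],"turn": 0.127},
    {"fingers": 34,"translation": [-19,-10,0],"turn": 0.127},
    {"fingers": 34,"translation": [-18,-12,0],"turn": 0.127},
    {"fingers": 34,"translation": [-16,-15,0],"turn": 0.127},
    {"fingers": 34,"translation": [-14,-17,0],"turn": 0.127},
    {"fingers": 34,"translation": [-12,-18,0],"turn": 0.127},
    {"fingers": 34,"translation": [-10,-20,0],"turn": 0.127},
    {"fingers": 34,"translation": [-7,-21,0],"turn": 0.127},
    {"fingers": 34,"translation": [-4,-21,0],"turn": 0.127},
    {"fingers": 34,"translation": [0,0,0],"turn": 0},
  ],
)

```text
t: 10.9
eef_pos: [0.4399, -0.0773, 0.1031]
tool_rot: [0.0, 0.755, 0.655, 0.0]
contact_force: [1.4, 0.1, -0.7]
gripper_width: 0.4
```

```bash
python3 - <<'E'
from h import *
o=pol(); arc(106,10)
E
```

```text
t 10.9 phi 173.1 r 0.1714 z 0.1031 jaw+90 171.9 Ftan -0.23 Frad -1.43 Fz -0.71 w 34.2
[ 3. 20.] -0.115
[ 6. 19.] -0.115
[ 8. 18.] -0.115
[10. 17.] -0.115
[12. 16.] -0.115
[14. 15.] -0.115
[16. 13.] -0.115
[17. 11.] -0.115
[18.  9.] -0.115
[19.  7.] -0.115
```

Request:
move_arm(
  steps=[
    {"fingers": 34,"translation": [3,20,0],"turn": -0.115},
    {"fingers": 34,"translation": [6,19,0],"turn": -0.115},
    {"fingers": 34,"translation": [4,9,0],"turn": -0.057},
    {"fingers": 34,"translation": [4,9,0],"turn": -0.057},
  ],
)

```text
t: 11.4
eef_pos: [0.4575, -0.0178, 0.1029]
tool_rot: [0.0, 0.856, 0.517, 0.0]
contact_force: [0.8, -1.5, 0.1]
gripper_width: 0.396
```

Request:
move_arm(
  steps=[
    {"fingers": 34,"translation": [5,8,0],"turn": -0.057},
    {"fingers": 34,"translation": [5,8,0],"turn": -0.057},
  ],
)

```text
t: 11.65
eef_pos: [0.4668, -0.0026, 0.1028]
tool_rot: [0.0, 0.884, 0.467, -0.001]
contact_force: [-1.3, -4.2, 1.9]
gripper_width: 0.396
```

```bash
python3 - <<'E'
from h import *
o=pol(); arc(106,14)
E
```

```text
t 11.65 phi 146.3 r 0.1721 z 0.1028 jaw+90 145.6 Ftan 4.24 Frad -1.24 Fz 1.85 w 33.8
[5. 7.] -0.049
[5. 7.] -0.049
[6. 7.] -0.049
[6. 6.] -0.049
[6. 6.] -0.049
[7. 6.] -0.049
[7. 5.] -0.049
[7. 5.] -0.049
[7. 5.] -0.049
[8. 4.] -0.049
[8. 4.] -0.049
[8. 3.] -0.049
[8. 3.] -0.049
[8. 3.] -0.049
```

Request:
move_arm(
  steps=[
    {"fingers": 34,"translation": [5,7,0],"turn": -0.049},
    {"fingers": 34,"translation": [5,7,0],"turn": -0.049},
    {"fingers": 34,"translation": [6,7,0],"turn": -0.049},
  ],
)

```text
t: 12.02
eef_pos: [0.4829, 0.0181, 0.1028]
tool_rot: [0.0, 0.916, 0.4, -0.0]
contact_force: [-0.7, -4.4, 1.9]
gripper_width: 0.402
```

Request:
move_arm(
  steps=[
    {"fingers": 34,"translation": [6,6,0],"turn": -0.049},
    {"fingers": 34,"translation": [6,6,0],"turn": -0.049},
    {"fingers": 34,"translation": [7,6,0],"turn": -0.049},
  ],
)

```text
t: 12.4
eef_pos: [0.5018, 0.036, 0.1027]
tool_rot: [0.0, 0.943, 0.332, -0.001]
contact_force: [-2.5, -3.9, 1.4]
gripper_width: 0.399
```

```bash
python3 - <<'E'
from h import *
o=pol(); arc(106,7)
E
```

```text
t 12.4 phi 128.9 r 0.1723 z 0.1027 jaw+90 128.8 Ftan 4.41 Frad -1.43 Fz 1.35 w 34.1
[8. 6.] -0.057
[8. 5.] -0.057
[8. 5.] -0.057
[9. 5.] -0.057
[9. 4.] -0.057
[9. 4.] -0.057
[9. 3.] -0.057
```

Request:
move_arm(
  steps=[
    {"fingers": 34,"translation": [8,6,0],"turn": -0.057},
    {"fingers": 34,"translation": [8,5,0],"turn": -0.057},
  ],
)

```text
t: 12.65
eef_pos: [0.5175, 0.0472, 0.1026]
tool_rot: [0.0, 0.961, 0.278, -0.001]
contact_force: [-1.5, -3.7, 1.2]
gripper_width: 0.396
```

Request:
move_arm(
  steps=[
    {"fingers": 34,"translation": [8,5,0],"turn": -0.057},
    {"fingers": 34,"translation": [9,5,0],"turn": -0.057},
  ],
)

```text
t: 12.9
eef_pos: [0.5344, 0.057, 0.1025]
tool_rot: [0.0, 0.975, 0.223, -0.001]
contact_force: [-2.7, -3.6, -0.3]
gripper_width: 0.399
```

```bash
python3 - <<'E'
from h import *
o=pol(); arc(105,3)
E
```

```text
t 12.9 phi 116.0 r 0.1725 z 0.1025 jaw+90 115.7 Ftan 4.0 Frad -2.0 Fz -0.29 w 34.1
[10.  4.] -0.062
[10.  4.] -0.062
[11.  3.] -0.062
```

Request:
move_arm(
  steps=[
    {"fingers": 34,"translation": [10,4,0],"turn": -0.062},
    {"fingers": 34,"translation": [10,4,0],"turn": -0.062},
    {"fingers": 34,"translation": [9,3,0],"turn": -0.055},
  ],
)

```text
t: 13.28
eef_pos: [0.5632, 0.0682, 0.1024]
tool_rot: [0.0, 0.991, 0.135, -0.001]
contact_force: [-2.3, -2.9, 0.7]
gripper_width: 0.393
```

```bash
python3 - <<'E'
from h import *
o=pol(); arc(172,9)
E
```

```text
t 13.28 phi 105.7 r 0.1727 z 0.1024 jaw+90 105.5 Ftan 3.03 Frad -2.11 Fz 0.74 w 33.6
[-21.  -8.] 0.129
[-20. -10.] 0.129
[-18. -12.] 0.129
[-17. -15.] 0.129
[-15. -17.] 0.129
[-12. -18.] 0.129
[-10. -20.] 0.129
[ -7. -21.] 0.129
[ -4. -22.] 0.129
```

Request:
move_arm(
  steps=[
    {"fingers": 34,"translation": [-21,-8,0],"turn": 0.129},
    {"fingers": 34,"translation": [-20,-10,0],"turn": 0.129},
    {"fingers": 34,"translation": [-18,-12,0],"turn": 0.129},
    {"fingers": 34,"translation": [-17,-15,0],"turn": 0.129},
    {"fingers": 34,"translation": [-15,-17,0],"turn": 0.129},
    {"fingers": 34,"translation": [-12,-18,0],"turn": 0.129},
    {"fingers": 34,"translation": [-10,-20,0],"turn": 0.129},
    {"fingers": 34,"translation": [-7,-21,0],"turn": 0.129},
    {"fingers": 34,"translation": [-4,-22,0],"turn": 0.129},
    {"fingers": 34,"translation": [0,0,0],"turn": 0},
  ],
)

```text
t: 14.52
eef_pos: [0.4401, -0.0754, 0.1029]
tool_rot: [0.0, 0.755, 0.656, 0.0]
contact_force: [-1.0, 0.8, -0.1]
gripper_width: 0.395
```

```bash
python3 - <<'E'
from h import *
o=pol(); arc(106,18)
E
```

```text
t 14.53 phi 172.4 r 0.1713 z 0.1029 jaw+90 171.9 Ftan -0.69 Frad 1.14 Fz -0.15 w 33.7
[ 1. 11.] -0.064
[ 3. 11.] -0.064
[ 3. 11.] -0.064
[ 4. 10.] -0.064
[ 5. 10.] -0.064
[ 5. 10.] -0.064
[6. 9.] -0.064
[6. 9.] -0.064
[7. 9.] -0.064
[8. 8.] -0.064
[8. 8.] -0.064
[8. 7.] -0.064
[9. 7.] -0.064
[9. 6.] -0.064
[10.  5.] -0.064
[10.  5.] -0.064
[10.  4.] -0.064
[11.  3.] -0.064
```

Request:
move_arm(
  steps=[
    {"fingers": 34,"translation": [1,11,0],"turn": -0.064},
    {"fingers": 34,"translation": [3,11,0],"turn": -0.064},
    {"fingers": 34,"translation": [3,11,0],"turn": -0.064},
    {"fingers": 34,"translation": [4,10,0],"turn": -0.064},
    {"fingers": 34,"translation": [5,10,0],"turn": -0.064},
  ],
  newtons=20,
)

```text
t: 15.15
eef_pos: [0.4565, -0.0203, 0.1028]
tool_rot: [-0.0, 0.85, 0.527, -0.0]
contact_force: [-0.4, -1.4, 1.5]
gripper_width: 0.395
```

Request:
move_arm(
  steps=[
    {"fingers": 34,"translation": [2.5,5,0],"turn": -0.032},
    {"fingers": 34,"translation": [2.5,5,0],"turn": -0.032},
  ],
)

```text
t: 15.4
eef_pos: [0.4617, -0.0107, 0.1028]
tool_rot: [0.0, 0.866, 0.5, 0.0]
contact_force: [-0.0, -4.0, 0.1]
gripper_width: 0.404
```

```bash
python3 - <<'E'
from h import *
o=pol(); arc(106,32)
E
```

```text
t 15.4 phi 149.5 r 0.1721 z 0.1028 jaw+90 150.0 Ftan 3.43 Frad -1.96 Fz 0.12 w 34.5
[2. 3.] -0.024
[2. 3.] -0.024
[2. 3.] -0.024
[2. 3.] -0.024
[2. 3.] -0.024
[3. 3.] -0.024
[3. 3.] -0.024
[3. 3.] -0.024
[3. 3.] -0.024
[3. 3.] -0.024
[3. 3.] -0.024
[3. 3.] -0.024
[3. 3.] -0.024
[3. 3.] -0.024
[3. 3.] -0.024
[3. 3.] -0.024
[3. 2.] -0.024
[3. 2.] -0.024
[3. 2.] -0.024
[3. 2.] -0.024
[3. 2.] -0.024
[4. 2.] -0.024
[4. 2.] -0.024
[4. 2.] -0.024
[4. 2.] -0.024
[4. 2.] -0.024
[4. 2.] -0.024
[4. 2.] -0.024
[4. 1.] -0.024
[4. 1.] -0.024
[4. 1.] -0.024
[4. 1.] -0.024
```

Request:
move_arm(
  steps=[
    {"fingers": 34,"translation": [2,3.3,0],"turn": -0.024},
    {"fingers": 34,"translation": [2,3.3,0],"turn": -0.024},
  ],
)

```text
t: 15.65
eef_pos: [0.4653, -0.0051, 0.1027]
tool_rot: [0.0, 0.877, 0.48, -0.0]
contact_force: [-1.0, -4.0, 0.6]
gripper_width: 0.399
```

Request:
move_arm(
  steps=[
    {"fingers": 34,"translation": [2.2,3.3,0],"turn": -0.024},
  ],
)

```text
t: 15.78
eef_pos: [0.4674, -0.002, 0.1027]
tool_rot: [-0.0, 0.883, 0.469, -0.0]
contact_force: [-1.7, -2.6, 2.3]
gripper_width: 0.398
```

Request:
move_arm(
  steps=[
    {"fingers": 34,"translation": [2.3,3.2,0],"turn": -0.024},
    {"fingers": 34,"translation": [2.3,3.2,0],"turn": -0.024},
  ],
)

```text
t: 16.02
eef_pos: [0.472, 0.0044, 0.1027]
tool_rot: [-0.0, 0.894, 0.448, -0.0]
contact_force: [-2.1, -3.3, 2.1]
gripper_width: 0.399
```

Request:
move_arm(
  steps=[
    {"fingers": 34,"translation": [2.5,3.1,0],"turn": -0.024},
    {"fingers": 34,"translation": [2.5,3.1,0],"turn": -0.024},
  ],
)

```text
t: 16.27
eef_pos: [0.477, 0.0107, 0.1027]
tool_rot: [-0.0, 0.904, 0.427, -0.0]
contact_force: [-2.6, -2.5, 1.8]
gripper_width: 0.4
```

Request:
move_arm(
  steps=[
    {"fingers": 34,"translation": [2.6,3.0,0],"turn": -0.024},
    {"fingers": 34,"translation": [2.6,3.0,0],"turn": -0.024},
  ],
)

```text
t: 16.52
eef_pos: [0.4823, 0.0167, 0.1027]
tool_rot: [-0.0, 0.914, 0.405, -0.0]
contact_force: [-3.2, -3.2, 1.6]
gripper_width: 0.4
```

Request:
move_arm(
  steps=[
    {"fingers": 34,"translation": [2.7,2.9,0],"turn": -0.024},
    {"fingers": 34,"translation": [2.7,2.9,0],"turn": -0.024},
  ],
)

```text
t: 16.77
eef_pos: [0.4877, 0.0224, 0.1027]
tool_rot: [-0.0, 0.924, 0.383, -0.0]
contact_force: [-1.5, -2.0, 1.4]
gripper_width: 0.398
```

Request:
move_arm(
  steps=[
    {"fingers": 34,"translation": [2.8,2.8,0],"turn": -0.024},
    {"fingers": 34,"translation": [2.9,2.8,0],"turn": -0.024},
  ],
)

```text
t: 17.02
eef_pos: [0.4935, 0.028, 0.1027]
tool_rot: [-0.0, 0.933, 0.36, -0.0]
contact_force: [-3.1, -2.5, 0.5]
gripper_width: 0.403
```

Request:
move_arm(
  steps=[
    {"fingers": 34,"translation": [3,2.6,0],"turn": -0.024},
    {"fingers": 34,"translation": [3,2.6,0],"turn": -0.024},
  ],
)

```text
t: 17.27
eef_pos: [0.4995, 0.0332, 0.1027]
tool_rot: [-0.0, 0.941, 0.338, -0.0]
contact_force: [-2.0, -1.9, 0.4]
gripper_width: 0.398
```

Request:
move_arm(
  steps=[
    {"fingers": 34,"translation": [3.1,2.5,0],"turn": -0.024},
    {"fingers": 34,"translation": [3.1,2.5,0],"turn": -0.024},
  ],
)

```text
t: 17.52
eef_pos: [0.5058, 0.0381, 0.1027]
tool_rot: [0.0, 0.949, 0.315, -0.0]
contact_force: [-3.3, -2.6, 0.1]
gripper_width: 0.399
```

Request:
move_arm(
  steps=[
    {"fingers": 34,"translation": [3.2,2.3,0],"turn": -0.024},
    {"fingers": 34,"translation": [3.2,2.3,0],"turn": -0.024},
  ],
)

```text
t: 17.77
eef_pos: [0.5122, 0.0427, 0.1027]
tool_rot: [-0.0, 0.956, 0.292, -0.0]
contact_force: [-2.9, -1.9, 0.2]
gripper_width: 0.398
```

```bash
python3 - <<'E'
from h import *
o=pol()
E
```

```text
t 17.77 phi 124.8 r 0.1714 z 0.1027 jaw+90 124.0 Ftan 3.49 Frad 0.1 Fz 0.2 w 33.9
```

Request:
move_arm(
  steps=[
    {"fingers": 34,"translation": [3.3,2.3,0],"turn": -0.022},
    {"fingers": 34,"translation": [3.3,2.3,0],"turn": -0.022},
  ],
)

```text
t: 18.02
eef_pos: [0.5189, 0.0472, 0.1027]
tool_rot: [0.0, 0.962, 0.271, 0.0]
contact_force: [-2.2, -2.3, -0.3]
gripper_width: 0.4
```

Request:
move_arm(
  steps=[
    {"fingers": 34,"translation": [3.4,2.1,0],"turn": -0.024},
    {"fingers": 34,"translation": [3.4,2.1,0],"turn": -0.024},
  ],
)

```text
t: 18.27
eef_pos: [0.5258, 0.0513, 0.1028]
tool_rot: [0.0, 0.969, 0.248, 0.0]
contact_force: [-3.1, -2.8, -0.7]
gripper_width: 0.399
```

Request:
move_arm(
  steps=[
    {"fingers": 34,"translation": [3.6,1.9,0],"turn": -0.024},
    {"fingers": 34,"translation": [3.6,1.8,0],"turn": -0.024},
  ],
)

```text
t: 18.52
eef_pos: [0.5329, 0.055, 0.1028]
tool_rot: [0.0, 0.974, 0.225, 0.0]
contact_force: [-1.9, -2.9, -0.5]
gripper_width: 0.4
```

Request:
move_arm(
  steps=[
    {"fingers": 34,"translation": [3.7,1.8,0],"turn": -0.024},
    {"fingers": 34,"translation": [3.7,1.7,0],"turn": -0.024},
  ],
)

```text
t: 18.77
eef_pos: [0.5403, 0.0585, 0.1028]
tool_rot: [0.0, 0.98, 0.201, 0.0]
contact_force: [-2.4, -3.5, -1.3]
gripper_width: 0.399
```

Request:
move_arm(
  steps=[
    {"fingers": 34,"translation": [3.8,1.6,0],"turn": -0.024},
    {"fingers": 34,"translation": [3.8,1.5,0],"turn": -0.024},
  ],
)

```text
t: 19.02
eef_pos: [0.5479, 0.0617, 0.1028]
tool_rot: [0.0, 0.984, 0.178, -0.0]
contact_force: [-3.2, -3.7, -1.3]
gripper_width: 0.397
```

Request:
move_arm(
  steps=[
    {"fingers": 34,"translation": [3.9,1.4,0],"turn": -0.024},
    {"fingers": 34,"translation": [3.9,1.3,0],"turn": -0.024},
  ],
)

```text
t: 19.27
eef_pos: [0.5556, 0.0644, 0.1028]
tool_rot: [-0.0, 0.988, 0.154, -0.0]
contact_force: [-2.9, -3.8, -0.6]
gripper_width: 0.394
```

```bash
python3 - <<'E'
from h import *
o=pol(); arc(172,9)
E
```

```text
t 19.27 phi 108.5 r 0.1713 z 0.1028 jaw+90 107.7 Ftan 3.93 Frad -2.69 Fz -0.59 w 33.6
[-20.  -7.] 0.125
[-18. -10.] 0.125
[-17. -12.] 0.125
[-15. -14.] 0.125
[-14. -16.] 0.125
[-11. -18.] 0.125
[ -9. -19.] 0.125
[ -7. -20.] 0.125
[ -4. -21.] 0.125
```

Request:
move_arm(
  steps=[
    {"fingers": 34,"translation": [-20,-7,0],"turn": 0.125},
    {"fingers": 34,"translation": [-18,-10,0],"turn": 0.125},
    {"fingers": 34,"translation": [-17,-12,0],"turn": 0.125},
    {"fingers": 34,"translation": [-15,-14,0],"turn": 0.125},
    {"fingers": 34,"translation": [-14,-16,0],"turn": 0.125},
    {"fingers": 34,"translation": [-11,-18,0],"turn": 0.125},
    {"fingers": 34,"translation": [-9,-19,0],"turn": 0.125},
    {"fingers": 34,"translation": [-7,-20,0],"turn": 0.125},
    {"fingers": 34,"translation": [0,0,0],"turn": 0},
  ],
)

```text
t: 20.4
eef_pos: [0.4457, -0.0521, 0.1035]
tool_rot: [0.001, 0.794, 0.608, 0.001]
contact_force: [0.4, 0.2, 0.4]
gripper_width: 0.395
```

```bash
python3 - <<'E'
from h import *
o=pol(); arc(155.5,3); look('wrist','w9.png')
E
```

```text
t 20.4 phi 164.4 r 0.1706 z 0.1035 jaw+90 164.9 Ftan -0.24 Frad -0.31 Fz 0.35 w 33.7
[1. 9.] -0.055
[3. 8.] -0.055
[3. 8.] -0.055
```

View pics/w9.png

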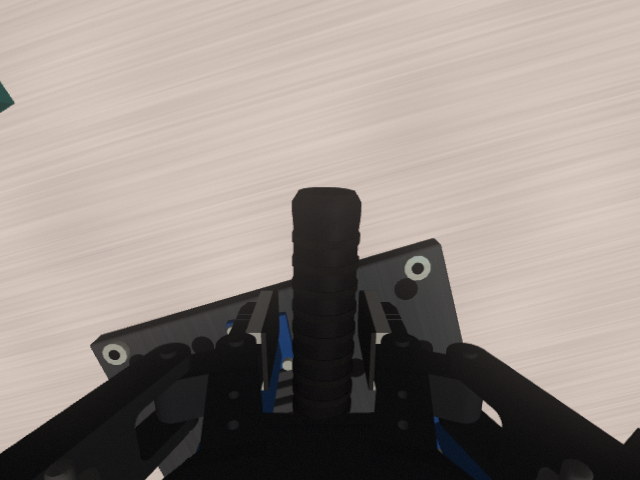

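Request:
move_arm(
  steps=[
    {"fingers": 34,"translation": [1.5,9,0],"turn": -0.055},
    {"fingers": 34,"translation": [3,8,0],"turn": -0.055},
    {"fingers": 34,"translation": [3,8,0],"turn": -0.055},
  ],
)

```text
t: 20.82
eef_pos: [0.4535, -0.0252, 0.1032]
tool_rot: [0.0, 0.841, 0.541, 0.001]
contact_force: [-0.1, -1.4, -0.1]
gripper_width: 0.397
```

Request:
move_arm(
  steps=[
    {"fingers": 34,"translation": [1.7,3.7,0],"turn": -0.024},
  ],
)

```text
t: 20.95
eef_pos: [0.455, -0.0215, 0.103]
tool_rot: [0.0, 0.847, 0.532, 0.001]
contact_force: [1.0, -1.3, 1.0]
gripper_width: 0.403
```

Request:
move_arm(
  steps=[
    {"fingers": 34,"translation": [1.7,3.6,0],"turn": -0.024},
  ],
)

```text
t: 21.08
eef_pos: [0.4561, -0.0191, 0.103]
tool_rot: [0.0, 0.853, 0.521, 0.0]
contact_force: [1.0, -3.9, 1.3]
gripper_width: 0.4
```

Request:
move_arm(
  steps=[
    {"fingers": 34,"translation": [1.8,3.5,0],"turn": -0.024},
  ],
)

```text
t: 21.2
eef_pos: [0.4575, -0.0162, 0.1029]
tool_rot: [0.0, 0.86, 0.511, 0.0]
contact_force: [0.6, -4.5, 1.2]
gripper_width: 0.399
```

Engaged again, and I continue in small steps.

Request:
move_arm(
  steps=[
    {"fingers": 34,"translation": [1.9,3.5,0],"turn": -0.024},
  ],
)

```text
t: 21.32
eef_pos: [0.4592, -0.0127, 0.1028]
tool_rot: [0.0, 0.866, 0.5, -0.0]
contact_force: [0.4, -5.2, 0.6]
gripper_width: 0.398
```

Request:
move_arm(
  steps=[
    {"fingers": 34,"translation": [2,3.4,0],"turn": -0.024},
  ],
)

```text
t: 21.45
eef_pos: [0.4612, -0.0091, 0.1028]
tool_rot: [0.0, 0.872, 0.49, -0.0]
contact_force: [0.4, -4.3, 0.9]
gripper_width: 0.401
```

Request:
move_arm(
  steps=[
    {"fingers": 34,"translation": [2.1,3.3,0],"turn": -0.024},
  ],
)

```text
t: 21.58
eef_pos: [0.4632, -0.0056, 0.1028]
tool_rot: [0.0, 0.878, 0.479, -0.0]
contact_force: [-0.2, -4.4, 2.2]
gripper_width: 0.396
```

Request:
move_arm(
  steps=[
    {"fingers": 34,"translation": [2.2,3.2,0],"turn": -0.024},
  ],
)

```text
t: 21.7
eef_pos: [0.4653, -0.0023, 0.1027]
tool_rot: [-0.0, 0.883, 0.469, -0.0]
contact_force: [0.4, -4.9, 1.1]
gripper_width: 0.399
```

Request:
move_arm(
  steps=[
    {"fingers": 34,"translation": [2.3,3.2,0],"turn": -0.024},
  ],
)

```text
t: 21.82
eef_pos: [0.4676, 0.001, 0.1027]
tool_rot: [-0.0, 0.889, 0.458, -0.0]
contact_force: [-0.8, -3.2, 1.4]
gripper_width: 0.395
```

Request:
move_arm(
  steps=[
    {"fingers": 34,"translation": [2.4,3.1,0],"turn": -0.024},
  ],
)

```text
t: 21.95
eef_pos: [0.4699, 0.0041, 0.1027]
tool_rot: [-0.0, 0.894, 0.448, -0.0]
contact_force: [-1.0, -3.6, 1.3]
gripper_width: 0.399
```

Request:
move_arm(
  steps=[
    {"fingers": 34,"translation": [2.4,3.1,0],"turn": -0.024},
  ],
)

```text
t: 22.08
eef_pos: [0.4723, 0.0072, 0.1027]
tool_rot: [-0.0, 0.899, 0.437, -0.0]
contact_force: [-1.9, -3.7, 1.0]
gripper_width: 0.396
```

Request:
move_arm(
  steps=[
    {"fingers": 34,"translation": [2.5,3,0],"turn": -0.024},
  ],
)

```text
t: 22.2
eef_pos: [0.4747, 0.0102, 0.1027]
tool_rot: [-0.0, 0.905, 0.426, -0.0]
contact_force: [-0.8, -4.1, 2.4]
gripper_width: 0.399
```

Request:
move_arm(
  steps=[
    {"fingers": 34,"translation": [2.6,3,0],"turn": -0.024},
  ],
)

```text
t: 22.32
eef_pos: [0.4773, 0.0133, 0.1027]
tool_rot: [-0.0, 0.91, 0.415, -0.0]
contact_force: [-2.5, -3.6, 3.8]
gripper_width: 0.395
```

Request:
move_arm(
  steps=[
    {"fingers": 34,"translation": [2.6,2.9,0],"turn": -0.024},
  ],
)

```text
t: 22.45
eef_pos: [0.4791, 0.0154, 0.1025]
tool_rot: [-0.0, 0.915, 0.404, -0.001]
contact_force: [-5.0, -7.7, 5.3]
gripper_width: 0.399
```

Request:
move_arm(
  steps=[
    {"fingers": 34,"translation": [2.7,2.9,0],"turn": -0.024},
  ],
)

```text
t: 22.58
eef_pos: [0.4809, 0.0171, 0.1024]
tool_rot: [0.0, 0.92, 0.393, -0.002]
contact_force: [-8.0, -11.6, 9.0]
gripper_width: 0.402
```

```bash
python3 - <<'E'
from h import *
o=pol()
E
```

```text
t 22.57 phi 138.3 r 0.173 z 0.1024 jaw+90 136.3 Ftan 13.97 Frad -1.79 Fz 9.01 w 34.3
```

Request:
move_arm(
  steps=[
    {"fingers": 34,"translation": [1.2,1.3,0],"turn": 0},
    {"fingers": 34,"translation": [0,0,0],"turn": 0},
  ],
)

```text
t: 22.82
eef_pos: [0.4813, 0.0177, 0.1022]
tool_rot: [0.0, 0.92, 0.393, -0.003]
contact_force: [-7.3, -10.5, 8.1]
gripper_width: 0.394
```

```bash
python3 - <<'E'
from h import *
o=pol(); look('side','s10.png')
E
```

```text
t 22.82 phi 138.0 r 0.1731 z 0.1022 jaw+90 136.3 Ftan 12.68 Frad -1.59 Fz 8.09 w 33.6
```

Request:
move_arm(
  steps=[
    {"fingers": 34,"translation": [1.5,1.6,0],"turn": 0},
    {"fingers": 34,"translation": [0,0,0],"turn": 0},
  ],
)

```text
t: 23.12
eef_pos: [0.4821, 0.0188, 0.1021]
tool_rot: [-0.0, 0.92, 0.393, -0.004]
contact_force: [-8.8, -10.9, 10.4]
gripper_width: 0.398
```

```bash
python3 - <<'E'
from h import *
o=pol()
E
```

```text
t 23.12 phi 137.6 r 0.1732 z 0.1021 jaw+90 136.2 Ftan 13.92 Frad -0.85 Fz 10.41 w 34.0
```

Request:
move_arm(
  steps=[
    {"fingers": 34,"translation": [2.2,2.2,0],"turn": -0.01},
    {"fingers": 34,"translation": [0,0,0],"turn": 0},
  ],
)

```text
t: 23.38
eef_pos: [0.4834, 0.0202, 0.1019]
tool_rot: [0.0, 0.922, 0.388, -0.005]
contact_force: [-11.0, -13.3, 9.7]
gripper_width: 0.397
```

```bash
python3 - <<'E'
from h import *
o=pol(); im=look('wrist','w10.png'); s=look('side','s11.png')
cv2.imwrite('pics/m10.png',np.hstack([cv2.resize(im[150:480,150:490],(390,380)),cv2.resize(s[180:320,300:450],(405,380),interpolation=2)]))
E
```

```text
t 23.38 phi 137.0 r 0.1732 z 0.1019 jaw+90 135.6 Ftan 17.27 Frad -1.02 Fz 9.67 w 33.9
```

View pics/m10.png

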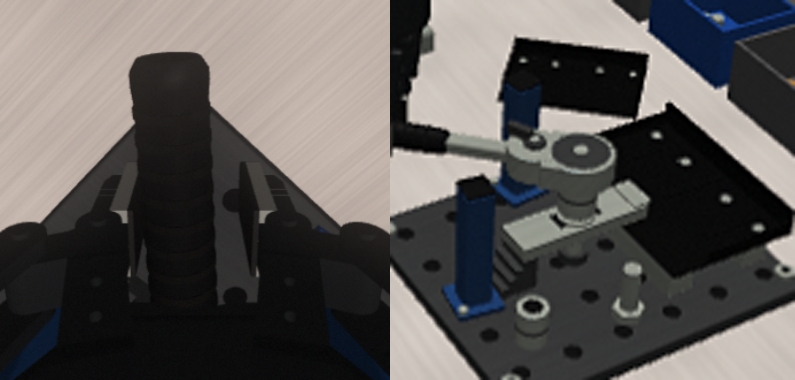

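Request:
move_arm(
  steps=[
    {"fingers": 34,"translation": [-3.5,-4,0],"turn": 0},
    {"fingers": 34,"translation": [-3,-3,0],"turn": 0},
    {"fingers": 50,"translation": [0,0,0],"turn": 0},
    {"fingers": 50,"translation": [0,0,0],"turn": 0},
  ],
)

```text
t: 23.98
eef_pos: [0.4811, 0.0174, 0.1025]
tool_rot: [-0.0, 0.921, 0.389, -0.0]
contact_force: [-0.8, -1.3, -1.7]
gripper_width: 0.59
```

```bash
python3 - <<'E'
from h import *
o=pol(); im=look('wrist','w11.png')
E
```

```text
t 23.98 phi 138.2 r 0.173 z 0.1025 jaw+90 135.8 Ftan 1.5 Frad -0.26 Fz -1.71 w 50.4
```

View pics/w11.png

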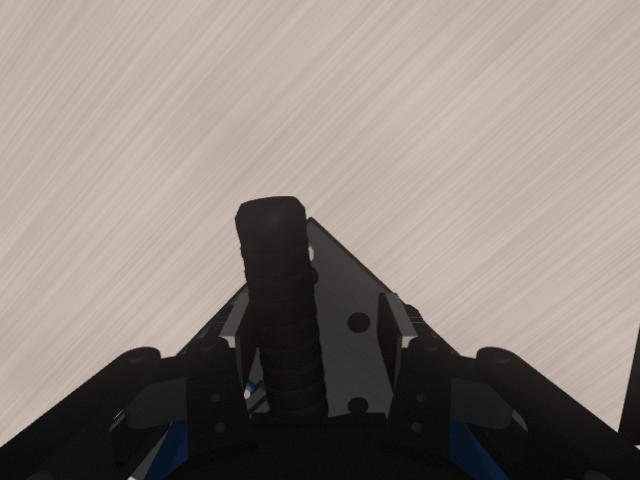

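Request:
move_arm(
  steps=[
    {"fingers": 54,"translation": [-5,-5,0],"turn": 0.05},
    {"fingers": 54,"translation": [0,0,0],"turn": 0},
    {"fingers": 54,"translation": [0,0,20],"turn": 0},
    {"fingers": 54,"translation": [0,0,30],"turn": 0},
    {"fingers": 54,"translation": [0,0,40],"turn": 0},
    {"fingers": 54,"translation": [0,0,40],"turn": 0},
    {"fingers": 54,"translation": [-20,30,30],"turn": 0},
    {"fingers": 54,"translation": [-20,40,10],"turn": 0},
    {"fingers": 54,"translation": [0,50,0],"turn": 0},
    {"fingers": 54,"translation": [0,50,0],"turn": 0},
  ],
)

```text
t: 25.28
eef_pos: [0.4363, 0.1844, 0.2737]
tool_rot: [-0.001, 0.911, 0.412, 0.001]
contact_force: [1.0, 0.7, -0.1]
gripper_width: 0.631
```

```bash
python3 - <<'E'
from h import *
o=get_obs(); print(o['t'],o['eef_pos'].round(3),o['contact_force'].round(2)); t=look('top','t12.png'); s=look('side','s12.png'); w=look('wrist','w12.png')
cv2.imwrite('pics/m12.png',np.hstack([cv2.resize(t[110:270,250:420],(390,367),interpolation=2),cv2.resize(s[180:320,300:450],(405,367),interpolation=2)]))
t0=cv2.imread('pics/top0.png')
d=np.abs(cv2.GaussianBlur(t,(5,5),0).astype(int)-cv2.GaussianBlur(t0,(5,5),0)).max(2)
cv2.imwrite('pics/d12.png',np.clip(d*4,0,255).astype(np.uint8))
E
```

```text
25.275 [0.436 0.184 0.274] [ 0.98  0.7  -0.13]
```

View pics/m12.png

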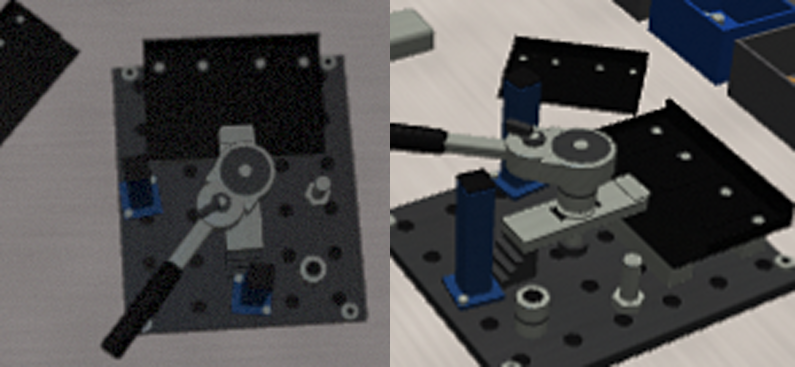

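View pics/d12.png

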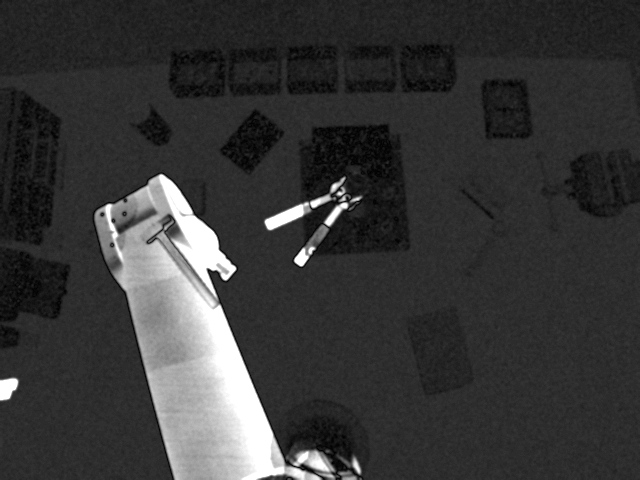

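```bash
python3 - <<'E'
from h import *
print(hand_in())
E
```

```text
the job is handed in; nothing more can be done
None
```

I flipped the ratchet's lever to the tightening side, then worked the handle through four clockwise strokes until the bolt came up firm. The job was handed in at about 25 s of the 72 s allowed, and no verdict was reported.

- **Stop:** the push at the grip rose from about 4 N to 14–17 N with the handle in the middle of its swing, clear of both uprights. I stopped there. From the tooth count, I estimate the bolt turned 142–164°, and the stop was expected at 90–162°.
- **Not confirmed:** the tool still crept about 5 mm while the force rose. I took that as give in the arm and did not check it separately. I had no reading of the strap's force on the plate, so the over-50 N grip rests on the firm stop.
- **While flipping the lever:** the push also swung the handle about 10° clockwise, almost to the near upright, with about 8 N on the fingers.
- **Final pictures:** the tab leans to the tightening side and the strap nose is down on the guard plate. Against the first top view, neither the plate nor the bystanders show any shift, though the arm covered the hammer in that view.
- **Release:** the gripper is open and clear of the jig, and the force reading is about 1 N, which is within its noise.

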